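Open the weighted gluing press and load the half cap

ROBOT

A 6-joint arm with a two-finger parallel gripper is mounted at the origin on the work surface. World frame = base frame: x ahead of the robot, y to its left, z up, the work surface at z = 0. Lengths are in m, angles in rad, forces in N, time in s.
With the tool pointing down it reaches from about 0.35 to 0.975 m from the base axis. Payload 4.9 kg.
Tool frame: the origin (TCP) lies on the centre line of the jaws, within the pads' length; the fingertips stand 14 mm ahead of it and the grasp point (between the pads) lies 5 mm behind it; z points along the fingers, y is the line along which they close (so a half turn about z gives the same grasp; the last joint's range is limited). The gripper opens to 85 mm and grips with 20 to 120 N. Pads are 22 mm wide; open, the fingers measure 114 mm over their backs; the gripper's body (76 mm by 85 mm) begins 54 mm behind the grasp point. The pads swing forward as they close: fully open they stand 13 mm farther back than shut.
Start: joints at [1.119, 0.053, 1.613, -0, 1.476, -0.119], TCP at [0.204, 0.591, 0.245] pointing down, gripper open.
Joint ranges: [-3.01, 3.01], [-1.01, 2.22], [0.06, 2.58], [-1.02, 4.17], [0.09, 2.62], [-3.14, 3.14]. Speed limits (rad/s): [2.57, 2.57, 3.14, 3.14, 3.14, 3.14].

INTERFACE

Orientations are given as a unit quaternion [w, x, y, z].
In Python, from plant import * gives the robot as it stands.
- The arm moves only by the tool send_rows, never from a script. Its argument "steps" is a list of rows, each an object with "translation": the shift along the tool's x, y, z in cm, a list of three; "delta_rot": the turn, a rotation vector about the tool's x, y, z in rad, a list of three; "jaw": the finger opening in cm, from 0 to 8.54. In form: [{"translation": [dx, dy, dz], "delta_rot": [rx, ry, rz], "jaw": jaw}, ...]. A call has exactly 8 rows; each row is the pose to reach, as a shift and turn from the pose commanded when the call began, along the tool's axes at that moment; what a row does not reach only later rows make up. A row lasts 1/10 s, in which the tool goes at most 50 mm and 8.59 degrees, less where a joint would pass 70% of its speed; a pose out of reach is approached as far as the arm can. A call with a gripper value outside its range is refused whole. The fingers move at their own pace and stop on an object; the grip force is fixed at half the most. Time passes only in rows, so rows that repeat a pose let the fingers close, or fill a call up. It gives the time, the measured TCP pose, the force, the opening and the grip force at its end, in the units of the state.
- state(): the state, without advancing time (a new reading comes with each control period).
- grab_frame(name): name is "side" or "top"; returns a dict with "pixels" (480x640x3 uint8, blue, green, red), "range_z" (480x640 float32, m along the optical axis (not along the pixel's ray), 0 where there is no reading), "fx", "fy", "cx", "cy" (pixels), "dist" ([k1, k2, p1, p2, k3] as OpenCV has them; the pictures are not rectified), "rvec" (rotation vector, rad) and "tvec" (3), from world to camera coordinates, as OpenCV has them. Camera axes: x right, y down, z forward; pixel columns grow to the right and rows downward; lengths in m; the calibration is good to about 2 mm. A picture is of the moment at which its call begins.
- job_done(): hands the job in; it is judged then, once.
The state is a dict: "time": time; "joint_pos": joint angles; "joint_vel": joint speeds; "joint_efforts": joint torques, N m; "tool_pos": TCP position; "tool_rot": TCP orientation; "contact_force": force on the tool from outside, world axes, zero at the start; "ft_torque": the same for the moment, N m; "gripper_width": opening from 0.0 (shut) to 1.0 (fully open); "grasp_force": force on a finger pad.
Only numpy, scipy, OpenCV 4.12 (cv2) and the standard library are available. Lean on these libraries where they do the work, as an engineer would, in place of code of your own. Each camera call takes 0.05 s, during which the arm holds its last target. There are 200 camera calls.

TASK

Lift the press's counterweighted arm past its balance point and ease it onto its red rubber bumper, without dropping it, letting it bang or forcing it, so that it rests open there by itself. Then put the white half-round cap down into the orange-walled nest on the press, gently and fully home on the nest's floor, and let go. Leave everything else on the mat alone.

Things in the scene. Friction and masses are not known exactly. Their poses are not given: they have to be found in the camera images.
- press: blue gluing press fixed on a green cutting mat (mat top 3 mm above the table). Base plate 275 x 150 x 12 mm. Origin on the mat under the hinge axis; z up; the shut arm points along its -x. The hinge axis is parallel to its y, 85 mm above the origin, between two cheeks (outer faces at y = +-69 mm, tops 100 mm above the mat).
- swingarm: the press's swing arm. Origin on the hinge axis, midway between the cheeks; y along the hinge; its -x runs along its two rails (10 wide, 12 deep, at y = +-46 mm) to the red grip bar. Shut is level, 0 degrees; it swings up about +y and over the top towards the press's +x. A cross-piece 105 mm from the hinge carries the foot that blocks the nest when shut. The hinge is nearly free: let go, it falls fast.
- weight: the arm's steel counterweight, a cylinder 44 mm across and 36 mm long, screwed fast 65 to 100 mm from the hinge on a rod that stands upright when the arm is shut; origin at its centre. Place and mass vary, so the balance point lies anywhere from about 45 to 70 degrees: below it the arm falls shut (about 3 N to lift the bar at first), beyond it the arm falls open (up to 4 N pull at the bar).
- handle (a point): centre of the red grip bar: round, 16 mm diameter, parallel to the hinge (y), 82 mm free between the rails, 165 mm from the hinge. Apart from the rails, nothing within 30 mm of it. The bar can turn in a grasp, so a gripper pointing down and closing across it (along the press's x) can carry it round the whole arc.
- rest: fixed post 22 x 18 mm, 200 mm high, at press x = 111, y = 46 mm (origin and axes as the press). A screw in it carries a red rubber bumper, 185 mm above the mat. Its setting varies and is not reported: the arm meets it at 97 to 115 degrees from shut; feel for it. It yields about 1 mm per 5 N. Over 30 N on it (some 15 N of push at the bar) is forcing; letting the arm fall on to it from more than 3 degrees away is dropping.
- nest (a point): centre of the nest's floor, 15 mm above the mat, 105 mm from the hinge towards the press's -x; axes as the press. The pocket is 65 mm (x) by 34 mm (y), with orange walls 7 mm thick and 8 mm high.
- cap: loose white plastic half-round cap, half of a 62 mm disc: 62 mm long (its x), 31 mm deep (its y, flat face at -y, round side at +y), 30 mm high, 40 g. Origin at the middle of the underside of that 62 x 31 box. It fits the nest either way round, long side along the nest's x.
- cap_mid (a point): the middle of the half cap's 62 x 31 x 30 mm box, 15 mm above its underside; axes as the cap. Grasp across the 31 mm.
- shard: bystander, leave alone: a small broken white plastic angle piece, 50 x 35 x 26 mm; origin at its underside
- lid_blue: bystander, leave alone: a flat round blue plastic lid, 54 mm across, 18 mm high; origin at its underside
- glue: bystander, leave alone: a yellow glue bottle with orange cap, 40 mm across, 78 mm high; origin at its underside
- driver: bystander, leave alone: a screwdriver lying on the mat; origin at its underside
- pot: bystander, leave alone: a white ceramic pot, 76 mm across, 80 mm high; origin at its underside

How it is judged:
By the outcome, as a careful person would: the job done as asked, in the order asked, and still so for the second after the job is handed in, with the robot touching nothing.
It also fails if it takes over 72 s, if anything falls off the work surface, if the arm or the gripper's body presses on something with over 40 N, if the wrist force passes 120 N, or if a joint passes its speed limit or range.

## Working session

There is one attempt and no reset: what is moved stays moved. The work goes in short steps, Python scripts to look and compute and a tool call to move; the robot and the scene stay as the last step left them, time stands still between calls to the robot, and variables do not carry over. Pictures are saved under pics/ and viewed, at most 10 in all, crops included, and the job is handed in when it is done.

Besides the shell and the picture viewer there is one more tool, called after "Request:" as a command line: name --argument value ..., lists and objects as JSON in quotes. send_rows: Moves the arm, as the interface text tells. Its arguments: {"type":"object","properties":{"steps":{"type":"array","items":{"type":"object","properties":{"translation":{"type":"array","items":{"type":"number"}},"delta_rot":{"type":"array","items":{"type":"number"}},"jaw":{"type":"number"}}}}},"required":["steps"]}

```bash
mkdir -p pics; cat > h.py <<'E'
from plant import *
import numpy as np, cv2, pickle
from scipy.spatial.transform import Rotation as R
def snap(n,tag):
    f=grab_frame(n); cv2.imwrite(f'pics/{tag}.png',f['pixels']); pickle.dump(f,open(f'pics/{tag}.pkl','wb')); return f
def cloud(f):
    K=np.array([[f['fx'],0,f['cx']],[0,f['fy'],f['cy']],[0,0,1.]])
    v,u=np.mgrid[0:480,0:640]
    p=cv2.undistortPoints(np.stack([u,v],-1).reshape(-1,1,2).astype(float),K,np.array(f['dist'],float)).reshape(480,640,2)
    z=f['range_z'].astype(float)
    c=np.dstack([p[...,0]*z,p[...,1]*z,z])
    Rm=cv2.Rodrigues(np.array(f['rvec'],float))[0]
    w=(c-np.array(f['tvec'],float).ravel())@Rm
    w[z<=0]=np.nan
    return w
E
ls; python3 - <<'E'
from h import *
snap('top','t0');snap('side','s0')
s=state();print(s)
E
```

```text
h.py
pics
{'time': 0.1, 'joint_pos': array([ 1.11900817e+00,  5.33230889e-02,  1.61415622e+00, -3.88223940e-05,
        1.47598958e+00, -1.18977983e-01]), 'joint_vel': array([ 0.00154294, -0.00021108, -0.00349457, -0.00063996, -0.00115235,
        0.00117735]), 'joint_efforts': array([-4.65922494e-04, -3.94903672e+01, -3.71362531e+01, -1.97925901e-04,
        3.92313232e-03,  3.88070146e-05]), 'tool_pos': array([0.20394851, 0.59022086, 0.24416622]), 'tool_rot': array([-2.45563066e-04,  1.65636271e-01,  9.86186466e-01, -9.05614917e-04]), 'contact_force': array([-0.09695111,  0.4193174 , -0.73958479]), 'ft_torque': array([-0.04738084, -0.01174783,  0.03074584]), 'grasp_force': 0.0, 'gripper_width': 1.0008133621595297}
```

View pics/t0.png

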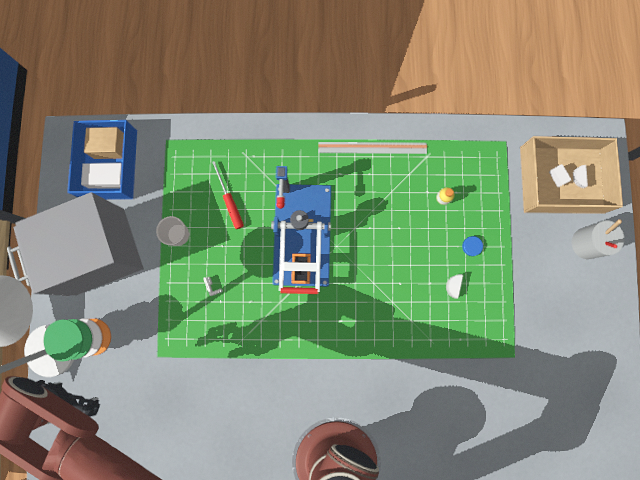

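View pics/s0.png

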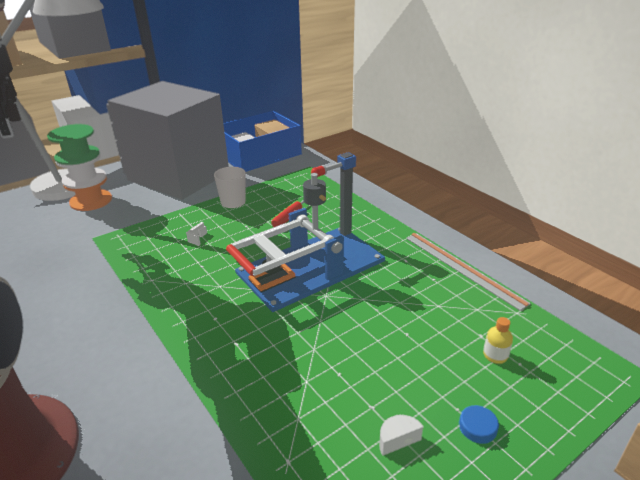

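The top view shows the press at about (300,240) with its grip bar at (300,291), and the cap at (455,287). The lid is at (473,246), the glue bottle at (446,196) and the shard at (211,285). The rest post is at (281,175–205). In the side view the bar is at (242,258), the cap at (401,433) and the bumper at (318,171).

```bash
cat > m.py <<'E'
from h import *
def load(t): return pickle.load(open(f'pics/{t}.pkl','rb'))
def mask(f,kind,box):
    h=cv2.cvtColor(f['pixels'],cv2.COLOR_BGR2HSV).astype(int);H,S,V=h[...,0],h[...,1],h[...,2]
    m={'red':((H<7)|(H>173))&(S>150)&(V>60),'white':(S<50)&(V>110),'orange':(H>=8)&(H<22)&(S>140),'dark':(V<140)&(S<90),'blue':(H>100)&(H<125)&(S>120)}[kind]
    b=np.zeros_like(m);x0,y0,x1,y1=box;b[y0:y1,x0:x1]=1
    return m&b
E
python3 - <<'E'
from m import *
np.set_printoptions(precision=4,suppress=True)
for tag,regs in (('t0',[('red',270,280,330,300),('white',440,270,470,302),('orange',285,250,318,288),('red',270,180,290,212),('blue',265,160,340,300)]),('s0',[('red',222,240,262,275),('white',375,410,430,460),('orange',240,255,300,292),('red',308,164,328,178)])):
    f=load(tag);w=cloud(f)
    for k,*b in regs:
        m=mask(f,k,b);p=w[m];p=p[np.isfinite(p).all(1)]
        print(tag,k,b,m.sum(),len(p))
        if len(p): print(' min',np.percentile(p,2,0),'med',np.median(p,0),'mean',p.mean(0),'max',np.percentile(p,98,0))
        if len(p)>20:
            r=cv2.minAreaRect((p[:,:2]*1000).astype(np.float32));print(' rect mm',r)
E
```

```text
t0 red [270, 280, 330, 300] 190 190
 min [0.4387 0.0523 0.0891] med [0.446  0.0936 0.0953] mean [0.4456 0.0944 0.0952] max [0.4513 0.1397 0.1011]
 rect mm ((445.042236328125, 95.11094665527344), (12.82392406463623, 90.55309295654297), 0.03129729628562927)
t0 white [440, 270, 470, 302] 327 324
 min [ 0.4193 -0.3506 -0.0008] med [ 0.4586 -0.3132  0.0315] mean [ 0.4583 -0.3148  0.0259] max [ 0.4895 -0.2946  0.0388]
 rect mm ((461.16851806640625, -323.1578063964844), (58.92752456665039, 83.99172973632812), 89.53628540039062)
t0 orange [285, 250, 318, 288] 178 178
 min [0.4536 0.0718 0.0171] med [0.4905 0.0981 0.0261] mean [0.5024 0.0961 0.0288] max [0.5437 0.1214 0.0921]
 rect mm ((498.0919494628906, 96.81611633300781), (53.309383392333984, 97.7823257446289), 81.69149017333984)
t0 red [270, 180, 290, 212] 69 69
 min [0.639  0.1301 0.1876] med [0.65   0.1372 0.1961] mean [0.65   0.1372 0.1955] max [0.661  0.1444 0.1998]
 rect mm ((650.710205078125, 137.18328857421875), (14.466079711914062, 25.7357177734375), 89.98690032958984)
t0 blue [265, 160, 340, 300] 3467 3449
 min [0.4648 0.019  0.0
[... 535 characters left out ...]
0.3219  0.032 ] mean [ 0.461  -0.3197  0.0256] max [ 0.5088 -0.2989  0.0354]
 rect mm ((474.7354736328125, -311.9804992675781), (80.07032775878906, 82.10514831542969), 53.480979919433594)
s0 orange [240, 255, 300, 292] 317 316
 min [0.4676 0.0671 0.0168] med [0.4967 0.075  0.0244] mean [0.5016 0.0852 0.0236] max [0.5447 0.1177 0.028 ]
 rect mm ((515.630126953125, 115.77022552490234), (176.9161834716797, 86.08937072753906), 67.94088745117188)
s0 red [308, 164, 328, 178] 76 76
 min [0.6416 0.1261 0.184 ] med [0.6536 0.1302 0.1937] mean [0.6528 0.1309 0.1928] max [0.6626 0.1383 0.1983]
 rect mm ((651.172607421875, 132.64169311523438), (13.537206649780273, 25.132890701293945), 77.74458312988281)
```

```bash
python3 - <<'E'
from m import *
np.set_printoptions(precision=4,suppress=True)
def rect(p): return cv2.minAreaRect((p[:,:2]*1000).astype(np.float32))
for tag,b,c,rb in (('t0',(265,160,340,300),(435,265,475,305),(270,280,330,300)),('s0',(225,150,390,310),(370,405,435,465),(222,240,262,275))):
    f=load(tag);w=cloud(f)
    p=w[mask(f,'blue',b)];p=p[abs(p[:,2]-.015)<.005];print(tag,'base',rect(p),np.median(p[:,2]))
    p=w[mask(f,'white',c)];p=p[(p[:,2]>.027)&(p[:,2]<.045)];print(' cap',rect(p),np.median(p[:,2]),len(p), p[:,:2].min(0),p[:,:2].max(0))
    # flat edge: per x-bin min y
    xs=np.arange(.43,.495,.006)
    print([(round(x,3),round(p[abs(p[:,0]-x)<.003,1].min(),4),round(p[abs(p[:,0]-x)<.003,1].max(),4)) for x in xs if (abs(p[:,0]-x)<.003).any()])
    p=w[mask(f,'red',rb)]
    a=np.polyfit(p[:,1],p[:,0],1);print(' bar slope',a)
    o=w[mask(f,'orange',(280,245,320,290) if tag=='t0' else (235,250,305,295))];o=o[(o[:,2]>.015)&(o[:,2]<.032)];print(' nest',rect(o),np.percentile(o[:,2],95))
E
```

```text
t0 base ((598.2731323242188, 92.19694519042969), (147.86085510253906, 274.0923767089844), 88.71137237548828) 0.015139225271228287
 cap ((461.3243408203125, -310.94171142578125), (33.434722900390625, 59.568389892578125), 77.16963958740234) 0.03382435401214758 223 [ 0.4293 -0.3328] [ 0.4874 -0.2938]
[(np.float64(0.43), np.float64(-0.3188), np.float64(-0.3101)), (np.float64(0.436), np.float64(-0.3226), np.float64(-0.3039)), (np.float64(0.442), np.float64(-0.3211), np.float64(-0.3008)), (np.float64(0.448), np.float64(-0.3239), np.float64(-0.2952)), (np.float64(0.454), np.float64(-0.326), np.float64(-0.294)), (np.float64(0.46), np.float64(-0.3271), np.float64(-0.2938)), (np.float64(0.466), np.float64(-0.3276), np.float64(-0.295)), (np.float64(0.472), np.float64(-0.331), np.float64(-0.2967)), (np.float64(0.478), np.float64(-0.3307), np.float64(-0.303)), (np.float64(0.484), np.float64(-0.3328), np.float64(-0.3082)), (np.float64(0.49), np.float64(-0.3306), np.float64(-0.3191))]
 bar slope [0.0212 0.4436]
 nest ((505.43792724609375, 94.41350555419922), (77.4035415649414, 45.30234909057617), 0
[... 479 characters left out ...]
, np.float64(-0.3252), np.float64(-0.3001)), (np.float64(0.448), np.float64(-0.3273), np.float64(-0.2981)), (np.float64(0.454), np.float64(-0.3281), np.float64(-0.2956)), (np.float64(0.46), np.float64(-0.3289), np.float64(-0.2962)), (np.float64(0.466), np.float64(-0.3303), np.float64(-0.2969)), (np.float64(0.472), np.float64(-0.3318), np.float64(-0.2982)), (np.float64(0.478), np.float64(-0.3336), np.float64(-0.3018)), (np.float64(0.484), np.float64(-0.3346), np.float64(-0.3047)), (np.float64(0.49), np.float64(-0.3347), np.float64(-0.3147))]
 bar slope [0.0228 0.4425]
 nest ((506.2716064453125, 90.23213195800781), (50.234073638916016, 80.00304412841797), 84.03692626953125) 0.02733048104198817
```

```bash
cat > k.py <<'E'
from h import *
PY=-0.022; HINGE=np.array([.610,.0900,.088]); PX=np.array([np.cos(PY),np.sin(PY),0])
def Rt(a):  # tool down, y axis at world angle a
    y=np.array([np.cos(a),np.sin(a),0]);z=np.array([0,0,-1.]);return R.from_matrix(np.stack([np.cross(y,z),y,z],1))
def cur(s):
    q=np.array(s['tool_rot']);return np.array(s['tool_pos']),R.from_quat(q[[1,2,3,0]])
def row(p,a,s=None):
    s=s or state();p0,r0=cur(s)
    return np.round(r0.inv().apply(np.array(p)-p0)*100,2).tolist(),np.round((r0.inv()*Rt(a)).as_rotvec(),3).tolist()
def bar(th,L=.165,dz=-.005):
    t=np.radians(th);return HINGE+PX*(-L*np.cos(t))+np.array([0,0,L*np.sin(t)+dz])
E
python3 -c "
from k import *
print(bar(0));print(row(bar(0)+[0,0,.09],PY))"
```

```text
[0.44503993 0.09362971 0.083     ]
([-39.01, -39.04, 7.18], [-0.002, 0.001, 1.26])
```

Request:
send_rows --steps '[{"translation": [-39, -39, 7.2], "delta_rot": [0, 0, 1.26], "jaw": 3}, {"translation": [-39, -39, 7.2], "delta_rot": [0, 0, 1.26], "jaw": 3}, {"translation": [-39, -39, 7.2], "delta_rot": [0, 0, 1.26], "jaw": 3}, {"translation": [-39, -39, 7.2], "delta_rot": [0, 0, 1.26], "jaw": 3}, {"translation": [-39, -39, 7.2], "delta_rot": [0, 0, 1.26], "jaw": 3}, {"translation": [-39, -39, 7.2], "delta_rot": [0, 0, 1.26], "jaw": 3}, {"translation": [-39, -39, 7.2], "delta_rot": [0, 0, 1.26], "jaw": 3}, {"translation": [-39, -39, 7.2], "delta_rot": [0, 0, 1.26], "jaw": 3}]'

```text
time: 0.9
tool_pos: [0.3778, 0.2321, 0.193]
tool_rot: [0.0, 0.696, 0.718, 0.0]
contact_force: [0.3, 1.0, 0.8]
gripper_width: 0.35
grasp_force: 0.0
```

```bash
python3 -c "
from k import *
s=state();print(s['tool_pos'],s['tool_rot'],s['contact_force'],s['gripper_width']);print(row(bar(0)+[0,0,.09],PY))"
```

```text
[0.37775035 0.232102   0.19297161] [3.49736203e-05 6.95600088e-01 7.18429200e-01 3.77616774e-05] [0.31106209 1.01119869 0.77061044] 0.3499516574824876
([-14.06, 6.28, 2.0], [0.0, -0.0, 0.054])
```

Request:
send_rows --steps '[{"translation": [-12, 5.4, 2], "delta_rot": [0, 0, 0.0], "jaw": 3}, {"translation": [-12, 5.4, 2], "delta_rot": [0, 0, 0.0], "jaw": 3}, {"translation": [-12, 5.4, 2], "delta_rot": [0, 0, 0.0], "jaw": 3}, {"translation": [-12, 5.4, 2], "delta_rot": [0, 0, 0.0], "jaw": 3}, {"translation": [-12, 5.4, 2], "delta_rot": [0, 0, 0.0], "jaw": 3}, {"translation": [-12, 5.4, 2], "delta_rot": [0, 0, 0.0], "jaw": 3}, {"translation": [-12, 5.4, 2], "delta_rot": [0, 0, 0.0], "jaw": 3}, {"translation": [-12, 5.4, 2], "delta_rot": [0, 0, 0.0], "jaw": 3}]'

```text
time: 1.7
tool_pos: [0.4359, 0.1171, 0.1737]
tool_rot: [0.0, 0.693, 0.721, 0.0]
contact_force: [-0.5, -0.5, 0.9]
gripper_width: 0.35
grasp_force: 0.0
```

```bash
python3 -c "
from k import *
s=state();print(s['tool_pos'],s['tool_rot'],s['contact_force'],s['gripper_width']);print(row(bar(0)+[0,0,.0],PY))"
```

```text
[0.43587003 0.11706443 0.17369928] [6.12237513e-05 6.92854538e-01 7.21077363e-01 1.47918836e-04] [-0.45241626 -0.5037444   0.89219725] 0.3504736960462133
([-2.38, 0.82, 9.07], [0.0, -0.0, 0.062])
```

Request:
send_rows --steps '[{"translation": [-2.38, 0.82, 1], "delta_rot": [0, 0, 0.062], "jaw": 3}, {"translation": [-2.38, 0.82, 2.5], "delta_rot": [0, 0, 0.062], "jaw": 3}, {"translation": [-2.38, 0.82, 4], "delta_rot": [0, 0, 0.062], "jaw": 3}, {"translation": [-2.38, 0.82, 5.5], "delta_rot": [0, 0, 0.062], "jaw": 3}, {"translation": [-2.38, 0.82, 6.5], "delta_rot": [0, 0, 0.062], "jaw": 3}, {"translation": [-2.38, 0.82, 7], "delta_rot": [0, 0, 0.062], "jaw": 3}, {"translation": [-2.38, 0.82, 7], "delta_rot": [0, 0, 0.062], "jaw": 3}, {"translation": [-2.38, 0.82, 7], "delta_rot": [0, 0, 0.062], "jaw": 3}]'

```text
time: 2.5
tool_pos: [0.4456, 0.0929, 0.104]
tool_rot: [0.0, 0.715, 0.699, 0.0]
contact_force: [0.1, -0.4, 0.5]
gripper_width: 0.35
grasp_force: 0.0
```

```bash
python3 -c "
from k import *
s=state();print(s['tool_pos'],s['tool_rot'],s['contact_force'],s['gripper_width']);print(row(bar(0)+[0,0,.0],PY))
snap('side','s1')"
```

```text
[0.44556159 0.09288161 0.10401599] [2.31530188e-04 7.15407506e-01 6.98707343e-01 3.09320394e-04] [ 0.10142694 -0.37070351  0.51601401] 0.3499458946859423
([0.07, -0.06, 2.1], [0.001, -0.0, -0.002])
```

View pics/s1.png

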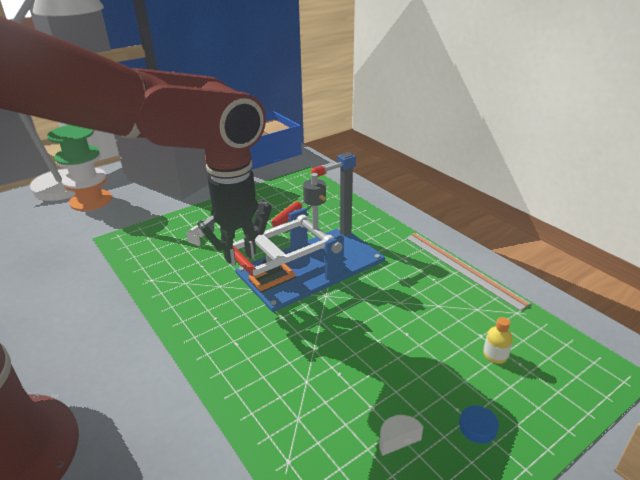

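The fingers straddle the bar: they are at about (230,250) and (252,250), with the bar end at (243,260). Next I descend and close.

Request:
send_rows --steps '[{"translation": [0.05, 0, 0.7], "delta_rot": [0, 0, 0], "jaw": 3}, {"translation": [0.05, 0, 1.4], "delta_rot": [0, 0, 0], "jaw": 3}, {"translation": [0.05, 0, 2.0], "delta_rot": [0, 0, 0], "jaw": 3}, {"translation": [0.05, 0, 2.1], "delta_rot": [0, 0, 0], "jaw": 3}, {"translation": [0.05, 0, 2.1], "delta_rot": [0, 0, 0], "jaw": 2.4}, {"translation": [0.05, 0, 2.1], "delta_rot": [0, 0, 0], "jaw": 2.0}, {"translation": [0.05, 0, 2.1], "delta_rot": [0, 0, 0], "jaw": 1.8}, {"translation": [0.05, 0, 2.1], "delta_rot": [0, 0, 0], "jaw": 1.7}]'

```text
time: 3.35
tool_pos: [0.4474, 0.0931, 0.0836]
tool_rot: [0.002, 0.716, 0.699, 0.002]
contact_force: [6.2, 0.3, -3.1]
gripper_width: 0.2
grasp_force: 3.4
```

Request:
send_rows --steps '[{"translation": [0, 0, 0], "delta_rot": [0, 0, 0], "jaw": 1.6}, {"translation": [0, 0, 0], "delta_rot": [0, 0, 0], "jaw": 1.5}, {"translation": [0, 0, 0], "delta_rot": [0, 0, 0], "jaw": 1.4}, {"translation": [0, 0, 0], "delta_rot": [0, 0, 0], "jaw": 1.2}, {"translation": [0, 0, 0], "delta_rot": [0, 0, 0], "jaw": 1.0}, {"translation": [0, 0, 0], "delta_rot": [0, 0, 0], "jaw": 0.8}, {"translation": [0, 0, 0], "delta_rot": [0, 0, 0], "jaw": 0.8}, {"translation": [0, 0, 0], "delta_rot": [0, 0, 0], "jaw": 0.8}]'

```text
time: 4.15
tool_pos: [0.4481, 0.0931, 0.084]
tool_rot: [0.003, 0.716, 0.699, 0.003]
contact_force: [7.2, -0.2, -3.5]
gripper_width: 0.166
grasp_force: 58.4
```

```bash
python3 -c "
from k import *
s=state();print(s)"
```

```text
{'time': 4.15, 'joint_pos': array([ 4.20873075e-02, -2.04553239e-01,  2.13840351e+00, -2.63108979e-04,
        1.20009476e+00,  6.63524484e-02]), 'joint_vel': array([ 0.0006979 , -0.00093308,  0.00213983,  0.00078443, -0.00087376,
       -0.00071746]), 'joint_efforts': array([  0.78368878, -24.74220157, -30.52976489,   0.11761558,
         2.07859106,   0.03293393]), 'tool_pos': array([0.44805545, 0.09306919, 0.08396191]), 'tool_rot': array([0.00264474, 0.71559535, 0.69850458, 0.00276439]), 'contact_force': array([ 7.22804117, -0.18223688, -3.54602874]), 'ft_torque': array([ 0.00429649, -1.29549792,  0.03686075]), 'grasp_force': 58.42955768108368, 'gripper_width': 0.16643119578949692}
```

```bash
python3 -c "
import numpy as np
t=[0,2,5,8,11,14,17,20,23]
for a,st in ((0,None),(23,3),(47,3),(71,2.5)):
    T=np.array(t) if st is None else a+st*np.arange(9)
    r=np.radians(T);print(T[-1],[(round(16.5*(np.cos(r[0])-np.cos(x)),2),round(-16.5*(np.sin(x)-np.sin(r[0])),2)) for x in r[1:]])
"
```

```text
23 [(np.float64(0.01), np.float64(-0.58)), (np.float64(0.06), np.float64(-1.44)), (np.float64(0.16), np.float64(-2.3)), (np.float64(0.3), np.float64(-3.15)), (np.float64(0.49), np.float64(-3.99)), (np.float64(0.72), np.float64(-4.82)), (np.float64(1.0), np.float64(-5.64)), (np.float64(1.31), np.float64(-6.45))]
47 [(np.float64(0.36), np.float64(-0.79)), (np.float64(0.76), np.float64(-1.55)), (np.float64(1.2), np.float64(-2.3)), (np.float64(1.67), np.float64(-3.02)), (np.float64(2.19), np.float64(-3.71)), (np.float64(2.74), np.float64(-4.38)), (np.float64(3.32), np.float64(-5.01)), (np.float64(3.94), np.float64(-5.62))]
71 [(np.float64(0.65), np.float64(-0.57)), (np.float64(1.32), np.float64(-1.11)), (np.float64(2.03), np.float64(-1.61)), (np.float64(2.75), np.float64(-2.08)), (np.float64(3.51), np.float64(-2.5)), (np.float64(4.28), np.float64(-2.89)), (np.float64(5.07), np.float64(-3.23)), (np.float64(5.88), np.float64(-3.53))]
91.0 [(np.float64(0.69), np.float64(-0.22)), (np.float64(1.38), np.float64(-0.41)), (np.float64(2.08), np.float64(-0.57)), (np.float64(2.79), np.float64(-0.7)), (np.float64(3.5), np.float64(-0.79)), (np.float64(4.22), np.float64(-0.86)), (np.float64(4.94), np.float64(-0.89)), (np.float64(5.66), np.float64(-0.9))]
```

Request:
send_rows --steps '[{"translation": [0, 0.2, -0.58], "delta_rot": [0, 0, 0], "jaw": 0.8}, {"translation": [0, 0.31, -1.44], "delta_rot": [0, 0, 0], "jaw": 0.8}, {"translation": [0, 0.41, -2.3], "delta_rot": [0, 0, 0], "jaw": 0.8}, {"translation": [0, 0.55, -3.15], "delta_rot": [0, 0, 0], "jaw": 0.8}, {"translation": [0, 0.74, -3.99], "delta_rot": [0, 0, 0], "jaw": 0.8}, {"translation": [0, 0.97, -4.82], "delta_rot": [0, 0, 0], "jaw": 0.8}, {"translation": [0, 1.25, -5.64], "delta_rot": [0, 0, 0], "jaw": 0.8}, {"translation": [0, 1.56, -6.45], "delta_rot": [0, 0, 0], "jaw": 0.8}]'

```text
time: 4.95
tool_pos: [0.4597, 0.0928, 0.1469]
tool_rot: [-0.001, 0.716, 0.699, -0.001]
contact_force: [-2.9, 0.7, -4.1]
gripper_width: 0.161
grasp_force: 58.4
```

Request:
send_rows --steps '[{"translation": [0, 0.36, -0.79], "delta_rot": [0, 0, 0], "jaw": 0.8}, {"translation": [0, 0.76, -1.55], "delta_rot": [0, 0, 0], "jaw": 0.8}, {"translation": [0, 1.2, -2.3], "delta_rot": [0, 0, 0], "jaw": 0.8}, {"translation": [0, 1.67, -3.02], "delta_rot": [0, 0, 0], "jaw": 0.8}, {"translation": [0, 2.19, -3.71], "delta_rot": [0, 0, 0], "jaw": 0.8}, {"translation": [0, 2.74, -4.38], "delta_rot": [0, 0, 0], "jaw": 0.8}, {"translation": [0, 3.32, -5.01], "delta_rot": [0, 0, 0], "jaw": 0.8}, {"translation": [0, 3.94, -5.62], "delta_rot": [0, 0, 0], "jaw": 0.8}]'

```text
time: 5.75
tool_pos: [0.4967, 0.092, 0.2057]
tool_rot: [-0.004, 0.715, 0.699, -0.005]
contact_force: [-24.2, -0.6, 17.6]
gripper_width: 0.162
grasp_force: 58.5
```

Request:
send_rows --steps '[{"translation": [0, -0.1, -0.1], "delta_rot": [0, 0, 0], "jaw": 0.8}, {"translation": [0, -0.2, -0.2], "delta_rot": [0, 0, 0], "jaw": 0.8}, {"translation": [0, -0.25, -0.25], "delta_rot": [0, 0, 0], "jaw": 0.8}, {"translation": [0, -0.25, -0.25], "delta_rot": [0, 0, 0], "jaw": 0.8}, {"translation": [0, -0.25, -0.25], "delta_rot": [0, 0, 0], "jaw": 0.8}, {"translation": [0, -0.25, -0.25], "delta_rot": [0, 0, 0], "jaw": 0.8}, {"translation": [0, -0.25, -0.25], "delta_rot": [0, 0, 0], "jaw": 0.8}, {"translation": [0, -0.25, -0.25], "delta_rot": [0, 0, 0], "jaw": 0.8}]'

```text
time: 6.55
tool_pos: [0.4973, 0.092, 0.2067]
tool_rot: [-0.001, 0.715, 0.699, -0.001]
contact_force: [-7.5, 0.1, 2.1]
gripper_width: 0.161
grasp_force: 58.8
```

```bash
python3 - <<'E'
from m import *
np.set_printoptions(precision=4,suppress=True)
s=state();print(s['tool_pos'],s['tool_rot'],s['contact_force'])
f=snap('side','s2');w=cloud(f)
m=mask(f,'red',(225,130,300,260));n,l,st,c=cv2.connectedComponentsWithStats(m.astype(np.uint8))
for i in range(1,n):
    if st[i,4]>15:
        p=w[l==i];print(st[i],np.nanmedian(p,0),np.nanmin(p,0),np.nanmax(p,0))
E
```

```text
[0.4973 0.092  0.2067] [-0.0007  0.7155  0.6986 -0.0006] [-7.5102  0.0823  2.1335]
[260 191  15  18 126] [0.4927 0.0644 0.2117] [0.4875 0.0461 0.2031] [0.5033 0.0978 0.2149]
[288 202  12   8  61] [0.6922 0.2872 0.0259] [0.6735 0.2741 0.0176] [0.7081 0.2979 0.0287]
[276 218  11  10  50] [0.6316 0.2539 0.0175] [0.6178 0.2491 0.0087] [0.6498 0.2613 0.0256]
```

View pics/s2.png

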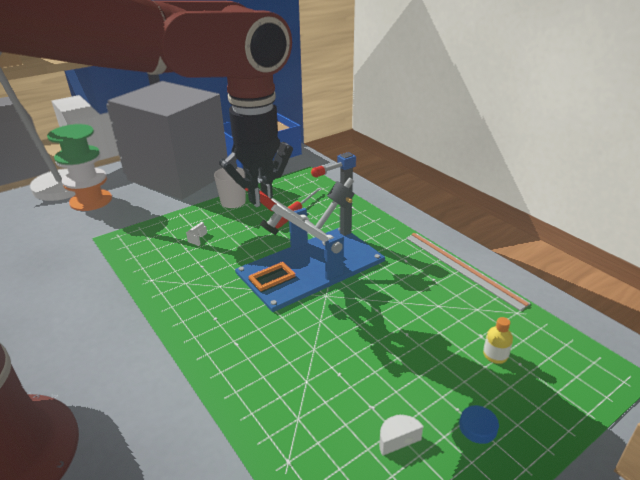

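The bar is held at (267,200) and the arm stands at about 46°. The open nest shows at (272,276). The force has dropped, so I continue on the corrected circle with its centre at x 0.613 and z 0.088.

```bash
python3 -c "
import numpy as np
for a,st in ((46,2.5),(66,2.5),(86,1.25)):
    T=a+st*np.arange(9)
    r=np.radians(T);print(T[-1],[(round(float(16.5*(np.cos(r[0])-np.cos(x))),2),round(float(-16.5*(np.sin(x)-np.sin(r[0]))),2)) for x in r[1:]])
"
```

```text
66.0 [(0.53, -0.49), (1.08, -0.95), (1.65, -1.39), (2.24, -1.81), (2.84, -2.2), (3.46, -2.56), (4.1, -2.9), (4.75, -3.2)]
86.0 [(0.66, -0.28), (1.34, -0.53), (2.02, -0.75), (2.72, -0.94), (3.42, -1.1), (4.13, -1.22), (4.84, -1.32), (5.56, -1.39)]
96.0 [(0.36, -0.02), (0.72, -0.03), (1.08, -0.04), (1.44, -0.04), (1.8, -0.03), (2.16, -0.01), (2.52, 0.02), (2.88, 0.05)]
```

Request:
send_rows --steps '[{"translation": [0, 0.53, -0.49], "delta_rot": [0, 0, 0], "jaw": 0.8}, {"translation": [0, 1.08, -0.95], "delta_rot": [0, 0, 0], "jaw": 0.8}, {"translation": [0, 1.65, -1.39], "delta_rot": [0, 0, 0], "jaw": 0.8}, {"translation": [0, 2.24, -1.81], "delta_rot": [0, 0, 0], "jaw": 0.8}, {"translation": [0, 2.84, -2.2], "delta_rot": [0, 0, 0], "jaw": 0.8}, {"translation": [0, 3.46, -2.56], "delta_rot": [0, 0, 0], "jaw": 0.8}, {"translation": [0, 4.1, -2.9], "delta_rot": [0, 0, 0], "jaw": 0.8}, {"translation": [0, 4.75, -3.2], "delta_rot": [0, 0, 0], "jaw": 0.8}]'

```text
time: 7.4
tool_pos: [0.5457, 0.091, 0.2425]
tool_rot: [0.0, 0.715, 0.699, 0.0]
contact_force: [-8.4, -0.2, 14.9]
gripper_width: 0.158
grasp_force: 58.3
```

```bash
python3 - <<'E'
from m import *
np.set_printoptions(precision=4,suppress=True)
s=state();print(s['tool_pos'],s['tool_rot'],s['contact_force'],s['ft_torque'])
f=snap('side','s3');w=cloud(f)
m=mask(f,'red',(235,130,312,215));n,l,st,c=cv2.connectedComponentsWithStats(m.astype(np.uint8))
for i in range(1,n):
    if st[i,4]>15:
        p=w[l==i];print(st[i],np.nanmedian(p,0),np.nanmin(p,0),np.nanmax(p,0))
E
```

```text
[0.5457 0.091  0.2425] [0.0002 0.7155 0.6986 0.0004] [-8.3998 -0.2111 14.9441] [0.0489 1.8182 0.0376]
[265 161   6   6  24] [0.5388 0.1292 0.2418] [0.5101 0.0801 0.2381] [0.5406 0.1407 0.2736]
[283 167  16  17 120] [0.5402 0.0621 0.2447] [0.5353 0.0441 0.2369] [0.5536 0.0951 0.2481]
[285 206   7   7  29] [0.6685 0.2786 0.0274] [0.6593 0.269  0.0245] [0.6778 0.2892 0.0295]
```

```bash
cat > arc.py <<'E'
import numpy as np,sys
C=np.array([.613,.088]);Rr=.165
def tcp(th,th0=66,d=.004):
    t=np.radians(th);ph=np.radians(th-th0)
    return C+Rr*np.array([-np.cos(t),np.sin(t)])+d*np.array([np.sin(ph),np.cos(ph)]),ph
def rows(c0,ph0,ths):
    y=np.array([np.cos(ph0),-np.sin(ph0)]);z=np.array([-np.sin(ph0),-np.cos(ph0)])
    for th in ths:
        p,ph=tcp(th);v=(p-c0)*100
        print(th,[0,round(float(v@y),2),round(float(v@z),2)],round(ph-ph0,3))
E
python3 - <<'E'
from arc import *
rows(np.array([.5456,.2385]),0,[66.5,68,70,72.5,75,77.5,80,82])
p,ph=tcp(82);print();rows(p,ph,[83.5,85,86.5,88,89.5,91,92.5,94])
print(tcp(82),tcp(94))
E
```

```text
66.5 [0, 0.16, -0.48] 0.009
68 [0, 0.57, -0.65] 0.035
70 [0, 1.12, -0.85] 0.07
72.5 [0, 1.82, -1.08] 0.113
75 [0, 2.53, -1.28] 0.157
77.5 [0, 3.25, -1.45] 0.201
80 [0, 3.97, -1.59] 0.244
82 [0, 4.55, -1.67] 0.279

83.5 [0, 0.41, -0.17] 0.026
85 [0, 0.82, -0.33] 0.052
86.5 [0, 1.23, -0.48] 0.079
88 [0, 1.65, -0.62] 0.105
89.5 [0, 2.08, -0.74] 0.131
91 [0, 2.5, -0.86] 0.157
92.5 [0, 2.93, -0.96] 0.183
94 [0, 3.36, -1.06] 0.209
(array([0.59113899, 0.25523928]), np.float64(0.2792526803190927)) (array([0.6263877 , 0.25612986]), np.float64(0.4886921905584123))
```

Request:
send_rows --steps '[{"translation": [0, 0.16, -0.48], "delta_rot": [0.009, 0, 0], "jaw": 0.8}, {"translation": [0, 0.57, -0.65], "delta_rot": [0.035, 0, 0], "jaw": 0.8}, {"translation": [0, 1.12, -0.85], "delta_rot": [0.07, 0, 0], "jaw": 0.8}, {"translation": [0, 1.82, -1.08], "delta_rot": [0.113, 0, 0], "jaw": 0.8}, {"translation": [0, 2.53, -1.28], "delta_rot": [0.157, 0, 0], "jaw": 0.8}, {"translation": [0, 3.25, -1.45], "delta_rot": [0.201, 0, 0], "jaw": 0.8}, {"translation": [0, 3.97, -1.59], "delta_rot": [0.244, 0, 0], "jaw": 0.8}, {"translation": [0, 4.55, -1.67], "delta_rot": [0.279, 0, 0], "jaw": 0.8}]'

```text
time: 8.25
tool_pos: [0.592, 0.09, 0.2555]
tool_rot: [-0.1, 0.708, 0.692, -0.097]
contact_force: [-1.1, 1.3, 2.7]
gripper_width: 0.165
grasp_force: 60.7
```

Request:
send_rows --steps '[{"translation": [0, 0.41, -0.17], "delta_rot": [0.026, 0, 0], "jaw": 0.8}, {"translation": [0, 0.82, -0.33], "delta_rot": [0.052, 0, 0], "jaw": 0.8}, {"translation": [0, 1.23, -0.48], "delta_rot": [0.079, 0, 0], "jaw": 0.8}, {"translation": [0, 1.65, -0.62], "delta_rot": [0.105, 0, 0], "jaw": 0.8}, {"translation": [0, 2.08, -0.74], "delta_rot": [0.131, 0, 0], "jaw": 0.8}, {"translation": [0, 2.5, -0.86], "delta_rot": [0.157, 0, 0], "jaw": 0.8}, {"translation": [0, 2.93, -0.96], "delta_rot": [0.183, 0, 0], "jaw": 0.8}, {"translation": [0, 3.36, -1.06], "delta_rot": [0.209, 0, 0], "jaw": 0.8}]'

```text
time: 9.05
tool_pos: [0.6266, 0.0892, 0.2563]
tool_rot: [-0.173, 0.694, 0.678, -0.169]
contact_force: [1.4, 3.0, 4.3]
gripper_width: 0.16
grasp_force: 61.1
```

```bash
python3 - <<'E'
from arc import *
p,ph=tcp(94);rows(p,ph,94+.4*np.arange(1,9));p,ph=tcp(97.2);print();rows(p,ph,97.2+.4*np.arange(1,9))
E
```

```text
94.4 [0, 0.11, -0.05] 0.007
94.8 [0, 0.22, -0.09] 0.014
95.2 [0, 0.33, -0.14] 0.021
95.6 [0, 0.43, -0.18] 0.028
96.0 [0, 0.54, -0.22] 0.035
96.4 [0, 0.65, -0.27] 0.042
96.8 [0, 0.76, -0.31] 0.049
97.2 [0, 0.87, -0.35] 0.056

97.60000000000001 [0, 0.11, -0.05] 0.007
98.0 [0, 0.22, -0.09] 0.014
98.4 [0, 0.33, -0.14] 0.021
98.8 [0, 0.43, -0.18] 0.028
99.2 [0, 0.54, -0.22] 0.035
99.60000000000001 [0, 0.65, -0.27] 0.042
100.0 [0, 0.76, -0.31] 0.049
100.4 [0, 0.87, -0.35] 0.056
```

Request:
send_rows --steps '[{"translation": [0, 0.22, -0.09], "delta_rot": [0.014, 0, 0], "jaw": 0.8}, {"translation": [0, 0.43, -0.18], "delta_rot": [0.028, 0, 0], "jaw": 0.8}, {"translation": [0, 0.65, -0.27], "delta_rot": [0.042, 0, 0], "jaw": 0.8}, {"translation": [0, 0.87, -0.35], "delta_rot": [0.056, 0, 0], "jaw": 0.8}, {"translation": [0, 0.98, -0.4], "delta_rot": [0.063, 0, 0], "jaw": 0.8}, {"translation": [0, 1.09, -0.44], "delta_rot": [0.07, 0, 0], "jaw": 0.8}, {"translation": [0, 1.19, -0.48], "delta_rot": [0.077, 0, 0], "jaw": 0.8}, {"translation": [0, 1.19, -0.48], "delta_rot": [0.077, 0, 0], "jaw": 0.8}]'

```text
time: 9.85
tool_pos: [0.6394, 0.0889, 0.2547]
tool_rot: [-0.2, 0.687, 0.671, -0.194]
contact_force: [1.8, 3.8, 4.8]
gripper_width: 0.156
grasp_force: 60.9
```

```bash
python3 - <<'E'
from m import *
np.set_printoptions(precision=4,suppress=True)
s=state();print(s['tool_pos'],s['tool_rot'],s['contact_force'],s['ft_torque'])
f=snap('side','s4');cv2.imwrite('pics/s4c.png',cv2.resize(f['pixels'][80:280,220:420],None,fx=3,fy=3))
E
```

```text
[0.6394 0.0889 0.2547] [-0.1995  0.6871  0.6711 -0.1942] [1.7927 3.7588 4.788 ] [ 0.4343  0.2712 -0.2665]
```

View pics/s4c.png

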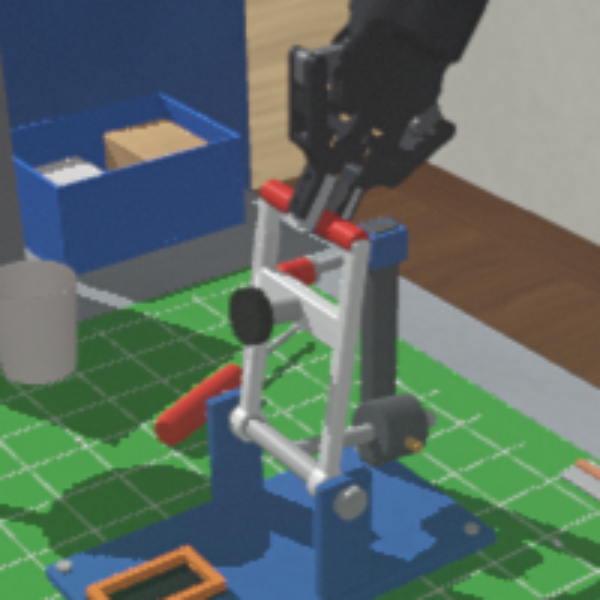

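The arm stands at about 98°, and the left rail at crop (262,280) is just short of the bumper tip at (285,270). From here I feel forward in small steps.

Request:
send_rows --steps '[{"translation": [0, 0.11, -0.05], "delta_rot": [0.007, 0, 0], "jaw": 0.8}, {"translation": [0, 0.22, -0.09], "delta_rot": [0.014, 0, 0], "jaw": 0.8}, {"translation": [0, 0.33, -0.14], "delta_rot": [0.021, 0, 0], "jaw": 0.8}, {"translation": [0, 0.43, -0.18], "delta_rot": [0.028, 0, 0], "jaw": 0.8}, {"translation": [0, 0.54, -0.22], "delta_rot": [0.035, 0, 0], "jaw": 0.8}, {"translation": [0, 0.6, -0.24], "delta_rot": [0.039, 0, 0], "jaw": 0.8}, {"translation": [0, 0.65, -0.27], "delta_rot": [0.042, 0, 0], "jaw": 0.8}, {"translation": [0, 0.65, -0.27], "delta_rot": [0.042, 0, 0], "jaw": 0.8}]'

```text
time: 10.7
tool_pos: [0.6461, 0.0887, 0.2535]
tool_rot: [-0.214, 0.683, 0.667, -0.208]
contact_force: [2.1, 3.5, 5.8]
gripper_width: 0.166
grasp_force: 61.1
```

Request:
send_rows --steps '[{"translation": [0, 0.05, -0.02], "delta_rot": [0.003, 0, 0], "jaw": 0.8}, {"translation": [0, 0.11, -0.05], "delta_rot": [0.007, 0, 0], "jaw": 0.8}, {"translation": [0, 0.16, -0.07], "delta_rot": [0.01, 0, 0], "jaw": 0.8}, {"translation": [0, 0.22, -0.09], "delta_rot": [0.014, 0, 0], "jaw": 0.8}, {"translation": [0, 0.27, -0.11], "delta_rot": [0.017, 0, 0], "jaw": 0.8}, {"translation": [0, 0.33, -0.14], "delta_rot": [0.021, 0, 0], "jaw": 0.8}, {"translation": [0, 0.33, -0.14], "delta_rot": [0.021, 0, 0], "jaw": 0.8}, {"translation": [0, 0.33, -0.14], "delta_rot": [0.021, 0, 0], "jaw": 0.8}]'

```text
time: 11.5
tool_pos: [0.6487, 0.0887, 0.253]
tool_rot: [-0.222, 0.68, 0.664, -0.216]
contact_force: [-1.5, 4.2, 6.8]
gripper_width: 0.159
grasp_force: 60.9
```

Request:
send_rows --steps '[{"translation": [0, 0.03, -0.01], "delta_rot": [0.002, 0, 0], "jaw": 0.8}, {"translation": [0, 0.05, -0.02], "delta_rot": [0.003, 0, 0], "jaw": 0.8}, {"translation": [0, 0.08, -0.03], "delta_rot": [0.005, 0, 0], "jaw": 0.8}, {"translation": [0, 0.11, -0.05], "delta_rot": [0.007, 0, 0], "jaw": 0.8}, {"translation": [0, 0.13, -0.05], "delta_rot": [0.009, 0, 0], "jaw": 0.8}, {"translation": [0, 0.13, -0.05], "delta_rot": [0.009, 0, 0], "jaw": 0.8}, {"translation": [0, 0.13, -0.05], "delta_rot": [0.009, 0, 0], "jaw": 0.8}, {"translation": [0, 0.13, -0.05], "delta_rot": [0.009, 0, 0], "jaw": 0.8}]'

```text
time: 12.3
tool_pos: [0.6498, 0.0886, 0.2527]
tool_rot: [-0.225, 0.679, 0.663, -0.22]
contact_force: [-3.5, 4.6, 7.5]
gripper_width: 0.157
grasp_force: 60.9
```

Request:
send_rows --steps '[{"translation": [0, -0.08, 0.03], "delta_rot": [0, 0, 0], "jaw": 0.8}, {"translation": [0, -0.15, 0.06], "delta_rot": [0, 0, 0], "jaw": 0.8}, {"translation": [0, -0.15, 0.06], "delta_rot": [0, 0, 0], "jaw": 1.5}, {"translation": [0, -0.15, 0.06], "delta_rot": [0, 0, 0], "jaw": 1.7}, {"translation": [0, -0.15, 0.06], "delta_rot": [0, 0, 0], "jaw": 1.9}, {"translation": [0, -0.15, 0.06], "delta_rot": [0, 0, 0], "jaw": 2.2}, {"translation": [0, -0.15, 0.06], "delta_rot": [0, 0, 0], "jaw": 2.6}, {"translation": [0, -0.15, 0.06], "delta_rot": [0, 0, 0], "jaw": 3}]'

```text
time: 13.1
tool_pos: [0.6489, 0.088, 0.2515]
tool_rot: [-0.224, 0.68, 0.663, -0.219]
contact_force: [-0.7, 0.1, 0.2]
gripper_width: 0.356
grasp_force: 0.0
```

```bash
python3 - <<'E'
from k import *
np.set_printoptions(precision=4,suppress=True)
s=state();print(s['tool_pos'],s['tool_rot'],s['contact_force'],s['gripper_width'],s['joint_pos'])
f=snap('side','s5');cv2.imwrite('pics/s5c.png',cv2.resize(f['pixels'][80:280,220:420],None,fx=3,fy=3))
E
```

```text
[0.6489 0.088  0.2515] [-0.2241  0.6797  0.6632 -0.219 ] [-0.7483  0.1481  0.2188] 0.3560632925653418 [0.0124 0.5092 1.1438 0.0253 2.1256 0.0431]
```

View pics/s5c.png

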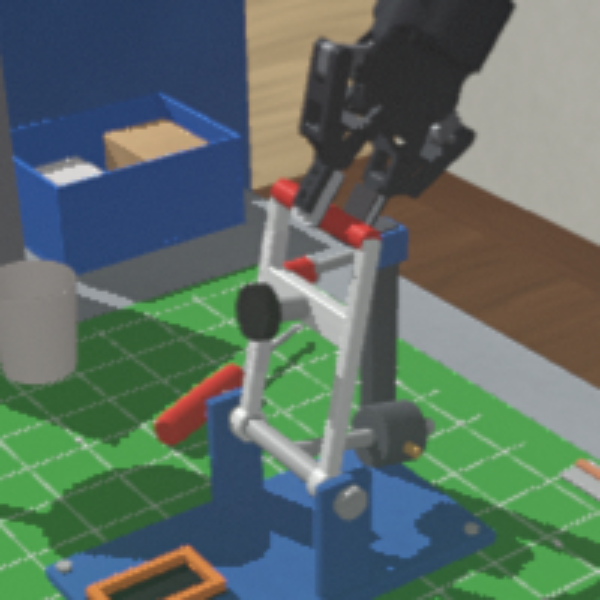

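The jaws are open around the bar at crop (330,205), with no force on the tool. The left rail rests on the bumper at (300,268). I retreat along the tool axis.

Request:
send_rows --steps '[{"translation": [0, 0, -0.8], "delta_rot": [0, 0, 0], "jaw": 3}, {"translation": [0, 0, -1.8], "delta_rot": [0, 0, 0], "jaw": 3}, {"translation": [0, 0, -3], "delta_rot": [0, 0, 0], "jaw": 3}, {"translation": [0, 0, -4.5], "delta_rot": [0, 0, 0], "jaw": 3}, {"translation": [0, 0, -6], "delta_rot": [0, 0, 0], "jaw": 3}, {"translation": [0, 0, -7.5], "delta_rot": [0, 0, 0], "jaw": 3}, {"translation": [0, 0, -8], "delta_rot": [0, 0, 0], "jaw": 3}, {"translation": [0, 0, -8], "delta_rot": [0, 0, 0], "jaw": 3}]'

```text
time: 13.95
tool_pos: [0.6972, 0.0871, 0.3176]
tool_rot: [-0.223, 0.68, 0.664, -0.218]
contact_force: [-0.1, -0.4, 0.5]
gripper_width: 0.349
grasp_force: 0.0
```

```bash
python3 - <<'E'
from k import *
np.set_printoptions(precision=4,suppress=True)
s=state();print(s['tool_pos'],s['tool_rot'],s['contact_force'])
A=-np.pi/2-.215
print(row([.55,-.20,.32],A), row([.55,-.20,.32],np.pi/2-.215))
from m import *
for t in ('s5','s6'):
    f=snap('side','s6') if t=='s6' else load('s5');w=cloud(f)
    m=mask(f,'red',(300,130,360,165));p=w[m];print(t,m.sum(),np.nanmedian(p,0))
E
```

```text
[0.6972 0.0871 0.3176] [-0.2233  0.6799  0.6637 -0.2179] [-0.0643 -0.3759  0.4535]
([-29.05, -11.44, 8.12], [-0.46, 0.557, 1.695]) ([-29.05, -11.44, 8.12], [-0.529, -0.437, -1.33])
s5 166 [0.6393 0.07   0.2545]
s6 267 [0.6394 0.0888 0.2543]
```

Request:
send_rows --steps '[{"translation": [-29, -11.4, 8.1], "delta_rot": [-0.529, -0.437, -1.33], "jaw": 3}, {"translation": [-29, -11.4, 8.1], "delta_rot": [-0.529, -0.437, -1.33], "jaw": 4}, {"translation": [-29, -11.4, 8.1], "delta_rot": [-0.529, -0.437, -1.33], "jaw": 5}, {"translation": [-29, -11.4, 8.1], "delta_rot": [-0.529, -0.437, -1.33], "jaw": 5}, {"translation": [-29, -11.4, 8.1], "delta_rot": [-0.529, -0.437, -1.33], "jaw": 5}, {"translation": [-29, -11.4, 8.1], "delta_rot": [-0.529, -0.437, -1.33], "jaw": 5}, {"translation": [-29, -11.4, 8.1], "delta_rot": [-0.529, -0.437, -1.33], "jaw": 5}, {"translation": [-29, -11.4, 8.1], "delta_rot": [-0.529, -0.437, -1.33], "jaw": 5}]'

```text
time: 14.8
tool_pos: [0.5477, -0.2014, 0.3188]
tool_rot: [-0.049, 0.236, 0.969, -0.047]
contact_force: [0.5, 0.1, 0.0]
gripper_width: 0.583
grasp_force: 0.0
```

```bash
python3 - <<'E'
from k import *
s=state();print(s['tool_pos'],s['tool_rot'],s['contact_force'],s['joint_pos'])
print(row([.464,-.312,.12],np.pi/2-.215))
E
```

```text
[ 0.54765318 -0.20144147  0.31875122] [-0.04908514  0.2357448   0.96942627 -0.04719898] [0.48194041 0.11020927 0.02276171] [-0.42918197 -0.02162268  1.57082971 -0.11181966  1.67065448 -1.52967781]
([0.84, -11.28, 21.43], [-0.105, -0.088, -0.262])
```

Request:
send_rows --steps '[{"translation": [0.8, -11.3, 21.4], "delta_rot": [-0.105, -0.088, -0.262], "jaw": 5}, {"translation": [0.8, -11.3, 21.4], "delta_rot": [-0.105, -0.088, -0.262], "jaw": 5}, {"translation": [0.8, -11.3, 21.4], "delta_rot": [-0.105, -0.088, -0.262], "jaw": 5}, {"translation": [0.8, -11.3, 21.4], "delta_rot": [-0.105, -0.088, -0.262], "jaw": 5}, {"translation": [0.8, -11.3, 21.4], "delta_rot": [-0.105, -0.088, -0.262], "jaw": 5}, {"translation": [0.8, -11.3, 21.4], "delta_rot": [-0.105, -0.088, -0.262], "jaw": 5}, {"translation": [0.8, -11.3, 21.4], "delta_rot": [-0.105, -0.088, -0.262], "jaw": 5}, {"translation": [0.8, -11.3, 21.4], "delta_rot": [-0.105, -0.088, -0.262], "jaw": 5}]'

```text
time: 15.6
tool_pos: [0.4673, -0.3104, 0.1229]
tool_rot: [0.001, 0.108, 0.994, -0.001]
contact_force: [0.4, -0.2, 0.7]
gripper_width: 0.585
grasp_force: 0.0
```

```bash
python3 - <<'E'
from k import *
s=state();print(s['tool_pos'],s['tool_rot'],s['contact_force'])
print(row([.464,-.312,.022],np.pi/2-.215))
f=snap('side','s7');cv2.imwrite('pics/s7c.png',cv2.resize(f['pixels'][280:480,330:530],None,fx=2.5,fy=2.5))
E
```

```text
[ 0.46730535 -0.31044734  0.12292464] [ 9.08967418e-04  1.07652541e-01  9.94187465e-01 -1.17842064e-03] [ 0.40216909 -0.19286928  0.65052895]
([0.31, -0.2, 10.09], [-0.002, 0.002, -0.001])
```

View pics/s7c.png

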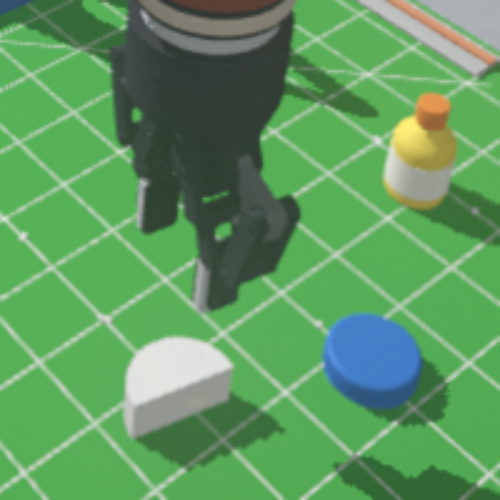

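The gripper hovers over the cap at crop (180,385), which stays clear of the lid at (373,360). I grip high enough that the fingertips end above the nest walls.

Request:
send_rows --steps '[{"translation": [0.31, -0.2, 2], "delta_rot": [0, 0, 0], "jaw": 5}, {"translation": [0.31, -0.2, 4.5], "delta_rot": [0, 0, 0], "jaw": 5}, {"translation": [0.31, -0.2, 7], "delta_rot": [0, 0, 0], "jaw": 5}, {"translation": [0.31, -0.2, 8.5], "delta_rot": [0, 0, 0], "jaw": 5}, {"translation": [0.31, -0.2, 9.2], "delta_rot": [0, 0, 0], "jaw": 5}, {"translation": [0.31, -0.2, 9.3], "delta_rot": [0, 0, 0], "jaw": 4.5}, {"translation": [0.31, -0.2, 9.3], "delta_rot": [0, 0, 0], "jaw": 4}, {"translation": [0.31, -0.2, 9.3], "delta_rot": [0, 0, 0], "jaw": 3.7}]'

```text
time: 16.45
tool_pos: [0.4633, -0.3124, 0.0293]
tool_rot: [0.001, 0.108, 0.994, -0.001]
contact_force: [-0.9, -0.2, -0.5]
gripper_width: 0.436
grasp_force: 0.0
```

Request:
send_rows --steps '[{"translation": [0, 0, 0], "delta_rot": [0, 0, 0], "jaw": 3.5}, {"translation": [0, 0, 0], "delta_rot": [0, 0, 0], "jaw": 3.3}, {"translation": [0, 0, 0], "delta_rot": [0, 0, 0], "jaw": 3.1}, {"translation": [0, 0, 0], "delta_rot": [0, 0, 0], "jaw": 2.9}, {"translation": [0, 0, 0], "delta_rot": [0, 0, 0], "jaw": 2.6}, {"translation": [0, 0, 0], "delta_rot": [0, 0, 0], "jaw": 2.3}, {"translation": [0, 0, 0], "delta_rot": [0, 0, 0], "jaw": 2.3}, {"translation": [0, 0, 0], "delta_rot": [0, 0, 0], "jaw": 2.3}]'

```text
time: 17.25
tool_pos: [0.4628, -0.3121, 0.0286]
tool_rot: [-0.0, 0.108, 0.994, -0.001]
contact_force: [-0.6, 0.5, 5.2]
gripper_width: 0.35
grasp_force: 60.2
```

```bash
python3 - <<'E'
from k import *
s=state();print(s['tool_pos'],s['tool_rot'],s['contact_force'],s['gripper_width'],s['grasp_force'])
f=snap('side','s8');
E
```

```text
[ 0.46279881 -0.31209786  0.02863474] [-6.53751670e-05  1.08051849e-01  9.94144990e-01 -7.29374034e-04] [-0.56224006  0.46540004  5.23398307] 0.34962870472365787 60.21280646324158
```

Request:
send_rows --steps '[{"translation": [0, 0, -1], "delta_rot": [0, 0, 0], "jaw": 2.3}, {"translation": [0, 0, -3], "delta_rot": [0, 0, 0], "jaw": 2.3}, {"translation": [0, 0, -6], "delta_rot": [0, 0, 0], "jaw": 2.3}, {"translation": [0, 0, -9], "delta_rot": [0, 0, 0], "jaw": 2.3}, {"translation": [0, 0, -12], "delta_rot": [0, 0, 0], "jaw": 2.3}, {"translation": [0, 0, -13], "delta_rot": [0, 0, 0], "jaw": 2.3}, {"translation": [0, 0, -13], "delta_rot": [0, 0, 0], "jaw": 2.3}, {"translation": [0, 0, -13], "delta_rot": [0, 0, 0], "jaw": 2.3}]'

```text
time: 18.1
tool_pos: [0.4618, -0.311, 0.1562]
tool_rot: [-0.001, 0.108, 0.994, 0.0]
contact_force: [0.7, -0.7, -0.7]
gripper_width: 0.349
grasp_force: 59.5
```

```bash
cat > nest.py <<'E'
from m import *
from k import PY
def rect(p): return cv2.minAreaRect((p[:,:2]*1000).astype(np.float32))
def pr(p):  # press-aligned extents
    u=np.array([np.cos(PY),np.sin(PY)]);v=np.array([-u[1],u[0]]);a=p[:,:2]@u;b=p[:,:2]@v
    e=[np.percentile(a,[1,99]),np.percentile(b,[1,99])];c=e[0].mean()*u+e[1].mean()*v
    return c,[round(float(x[1]-x[0]),4) for x in e]
E
python3 - <<'E'
from nest import *
np.set_printoptions(precision=4,suppress=True)
s=state();print(s['tool_pos'],s['tool_rot'],s['contact_force'],s['gripper_width'],s['grasp_force'])
f=snap('side','s9');t=snap('top','t9')
for n,g,b in (('side',f,(235,250,305,295)),('top',t,(280,245,320,295))):
    w=cloud(g);m=mask(g,'orange',b);o=w[m];k=(o[:,2]>.020)&(o[:,2]<.032);o=o[k];print(n,len(o),np.median(o[:,2]),rect(o),pr(o))
    top=o[o[:,2]>.0235];print('  top',len(top),pr(top))
    mm=mask(g,'white',(370,300,500,470) if n=='side' else (430,250,480,310));p=w[mm];p=p[(p[:,2]>.12)&(p[:,2]<.18)];print('  cap',len(p),p.min(0) if len(p) else 0,p.max(0) if len(p) else 0)
cv2.imwrite('pics/both.png',np.hstack([cv2.resize(f['pixels'][220:420,200:500],None,fx=1.3,fy=1.3),cv2.resize(t['pixels'][180:320,260:490][:,:],(390,260))]))
E
```

```text
[ 0.4618 -0.311   0.1562] [-0.0015  0.108   0.9941  0.0003] [ 0.6976 -0.7031 -0.6714] 0.34898869819468337 59.53321874141693
side 398 0.0248517747793783 ((506.54730224609375, 91.69048309326172), (80.11248016357422, 50.2578125), 0.4717000722885132) (array([0.5063, 0.0919]), [0.0782, 0.0487])
  top 290 (array([0.5066, 0.0922]), [0.0788, 0.0481])
  cap 923 [ 0.4283 -0.3349  0.1301] [ 0.4896 -0.2884  0.1799]
top 194 0.02580727027746279 ((505.3464660644531, 94.42776489257812), (77.74641418457031, 45.49997329711914), 0.48775434494018555) (array([0.5055, 0.0939]), [0.0768, 0.0452])
  top 151 (array([0.5054, 0.0938]), [0.0769, 0.0448])
  cap 16 [ 0.4273 -0.3206  0.1271] [ 0.4365 -0.3103  0.1665]
```

View pics/both.png

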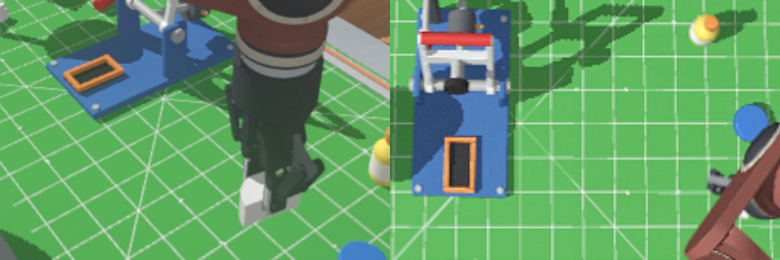

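The nest is open and unobstructed at crop (95,72), and the cap is held level. In the top view the dark foot is at crop (457,87), so I check its clearance.

```bash
python3 - <<'E'
from m import *
from k import row
for t,b in (('t9',(288,215,312,240)),('s9',(280,140,360,250))):
    f=load(t);w=cloud(f);x0,y0,x1,y1=b;p=w[y0:y1,x0:x1].reshape(-1,3);p=p[(p[:,2]>.12)&(p[:,1]>.03)&(p[:,1]<.15)]
    i=p[:,0].argsort()[:6];print(t,len(p),p[i].round(3).tolist())
print(row([.507,.0929,.156],np.pi/2-.022))
E
```

```text
t9 165 [[0.584, 0.092, 0.19], [0.585, 0.101, 0.189], [0.585, 0.087, 0.188], [0.585, 0.082, 0.188], [0.585, 0.094, 0.188], [0.585, 0.104, 0.187]]
s9 63 [[0.612, 0.047, 0.123], [0.613, 0.047, 0.125], [0.613, 0.045, 0.124], [0.613, 0.048, 0.12], [0.613, 0.042, 0.121], [0.613, 0.042, 0.134]]
([4.22, 40.4, 0.0], [0.001, -0.004, -0.195])
```

Request:
send_rows --steps '[{"translation": [0.3, 2.5, 0], "delta_rot": [0, 0, -0.01], "jaw": 2.3}, {"translation": [0.7, 7, 0], "delta_rot": [0, 0, -0.04], "jaw": 2.3}, {"translation": [1.2, 12, 0], "delta_rot": [0, 0, -0.06], "jaw": 2.3}, {"translation": [1.8, 17, 0], "delta_rot": [0, 0, -0.09], "jaw": 2.3}, {"translation": [2.3, 22, 0], "delta_rot": [0, 0, -0.11], "jaw": 2.3}, {"translation": [2.8, 27, 0], "delta_rot": [0, 0, -0.14], "jaw": 2.3}, {"translation": [3.3, 31, 0], "delta_rot": [0, 0, -0.16], "jaw": 2.3}, {"translation": [3.6, 34, 0], "delta_rot": [0, 0, -0.18], "jaw": 2.3}]'

```text
time: 19.0
tool_pos: [0.4992, 0.0308, 0.1557]
tool_rot: [-0.002, 0.017, 1.0, -0.0]
contact_force: [0.6, -0.8, 0.2]
gripper_width: 0.347
grasp_force: 59.6
```

```bash
python3 - <<'E'
from k import *
s=state();print(s['tool_pos'],s['contact_force'],s['gripper_width'])
print(row([.507,.0929,.09],np.pi/2-.022))
E
```

```text
[0.49916996 0.03083879 0.15571549] [ 0.59648108 -0.81728308  0.2488937 ] 0.3467406083467835
([-0.6, 6.23, 6.57], [-0.0, -0.004, -0.012])
```

Request:
send_rows --steps '[{"translation": [-0.3, 2.5, 0.5], "delta_rot": [0, 0, -0.01], "jaw": 2.3}, {"translation": [-0.5, 4.5, 1], "delta_rot": [0, -0.003, -0.012], "jaw": 2.3}, {"translation": [-0.6, 6, 2], "delta_rot": [0, -0.003, -0.012], "jaw": 2.3}, {"translation": [-0.6, 6.2, 3.5], "delta_rot": [0, -0.003, -0.012], "jaw": 2.3}, {"translation": [-0.6, 6.2, 5], "delta_rot": [0, -0.003, -0.012], "jaw": 2.3}, {"translation": [-0.6, 6.2, 6], "delta_rot": [0, -0.003, -0.012], "jaw": 2.3}, {"translation": [-0.6, 6.2, 6.6], "delta_rot": [0, -0.003, -0.012], "jaw": 2.3}, {"translation": [-0.6, 6.2, 6.6], "delta_rot": [0, -0.003, -0.012], "jaw": 2.3}]'

```text
time: 19.8
tool_pos: [0.5078, 0.0892, 0.0901]
tool_rot: [-0.0, 0.013, 1.0, -0.0]
contact_force: [-0.7, -1.1, -0.0]
gripper_width: 0.346
grasp_force: 59.6
```

```bash
python3 - <<'E'
from nest import *
from k import *
np.set_printoptions(precision=4,suppress=True)
s=state();print(s['tool_pos'],s['tool_rot'],s['contact_force'],s['gripper_width'])
print(row([.507,.0929,.050],np.pi/2-.022))
f=snap('side','s10');w=cloud(f)
p=w[mask(f,'white',(225,200,320,300))];p=p[(p[:,2]>.06)&(p[:,2]<.1)&(p[:,1]<.11)&(p[:,1]>.06)&(p[:,0]<.56)];print(len(p),np.percentile(p,[1,50,99],axis=0))
cv2.imwrite('pics/s10c.png',cv2.resize(f['pixels'][180:320,200:380],None,fx=4,fy=4))
E
```

```text
[0.5078 0.0892 0.0901] [-0.0003  0.0128  0.9999 -0.0005] [-0.6572 -1.0744 -0.0402] 0.3463533170653596
([0.08, 0.37, 4.01], [-0.001, -0.001, -0.004])
450 [[0.4767 0.065  0.0643]
 [0.4965 0.0731 0.0849]
 [0.5382 0.1059 0.0976]]
```

View pics/s10c.png

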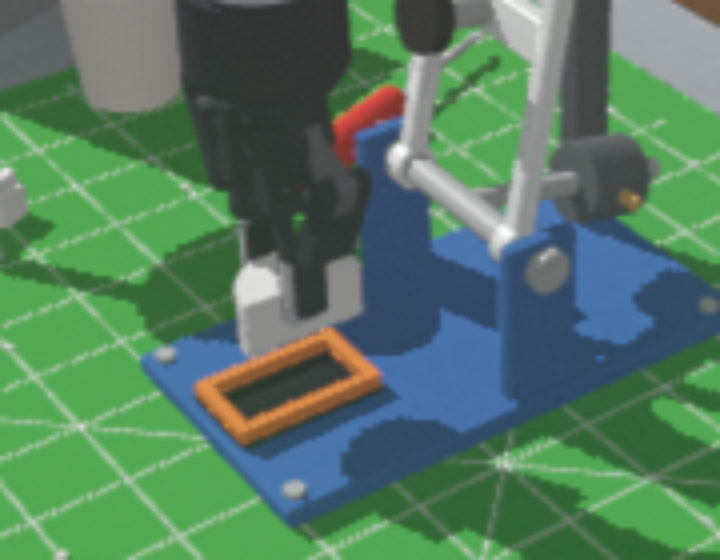

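The cap hangs straight over the nest at crop (300,310), aligned with it. The measured cap-to-nest offset is within 1 mm of the target, so I lower it slowly.

Request:
send_rows --steps '[{"translation": [0.08, 0.36, 0.3], "delta_rot": [0, 0, -0.004], "jaw": 2.3}, {"translation": [0.08, 0.36, 1], "delta_rot": [0, 0, -0.004], "jaw": 2.3}, {"translation": [0.08, 0.36, 1.7], "delta_rot": [0, 0, -0.004], "jaw": 2.3}, {"translation": [0.08, 0.36, 2.3], "delta_rot": [0, 0, -0.004], "jaw": 2.3}, {"translation": [0.08, 0.36, 2.8], "delta_rot": [0, 0, -0.004], "jaw": 2.3}, {"translation": [0.08, 0.36, 3.1], "delta_rot": [0, 0, -0.004], "jaw": 2.3}, {"translation": [0.08, 0.36, 3.3], "delta_rot": [0, 0, -0.004], "jaw": 2.3}, {"translation": [0.08, 0.36, 3.3], "delta_rot": [0, 0, -0.004], "jaw": 2.3}]'

```text
time: 20.65
tool_pos: [0.5078, 0.0935, 0.0583]
tool_rot: [0.001, 0.01, 1.0, -0.0]
contact_force: [-0.3, 0.6, 0.4]
gripper_width: 0.349
grasp_force: 59.5
```

```bash
python3 - <<'E'
from k import *
s=state();print(s['tool_pos'],s['tool_rot'],s['contact_force'])
print(row([.507,.0929,.046],np.pi/2-.022))
E
```

```text
[0.50779382 0.09347255 0.05825199] [ 7.26276538e-04  1.02555803e-02  9.99947063e-01 -4.08985332e-04] [-0.33448413  0.63639359  0.354765  ]
([0.08, -0.06, 1.23], [-0.001, 0.001, 0.001])
```

Request:
send_rows --steps '[{"translation": [0.06, -0.06, 0.1], "delta_rot": [0, 0, 0], "jaw": 2.3}, {"translation": [0.06, -0.06, 0.3], "delta_rot": [0, 0, 0], "jaw": 2.3}, {"translation": [0.06, -0.06, 0.5], "delta_rot": [0, 0, 0], "jaw": 2.3}, {"translation": [0.06, -0.06, 0.65], "delta_rot": [0, 0, 0], "jaw": 2.3}, {"translation": [0.06, -0.06, 0.8], "delta_rot": [0, 0, 0], "jaw": 2.3}, {"translation": [0.06, -0.06, 0.9], "delta_rot": [0, 0, 0], "jaw": 2.3}, {"translation": [0.06, -0.06, 1.0], "delta_rot": [0, 0, 0], "jaw": 2.3}, {"translation": [0.06, -0.06, 1.0], "delta_rot": [0, 0, 0], "jaw": 2.3}]'

```text
time: 21.45
tool_pos: [0.5077, 0.0929, 0.0512]
tool_rot: [0.0, 0.01, 1.0, -0.001]
contact_force: [-9.1, -0.2, 17.5]
gripper_width: 0.346
grasp_force: 61.7
```

Request:
send_rows --steps '[{"translation": [0, 0, -0.1], "delta_rot": [0, 0, 0], "jaw": 2.3}, {"translation": [0, 0, -0.3], "delta_rot": [0, 0, 0], "jaw": 2.3}, {"translation": [0, 0, -0.5], "delta_rot": [0, 0, 0], "jaw": 2.3}, {"translation": [0, 0, -0.5], "delta_rot": [0, 0, 0], "jaw": 2.3}, {"translation": [0, 0, -0.5], "delta_rot": [0, 0, 0], "jaw": 2.3}, {"translation": [0, 0, -0.28], "delta_rot": [0, 0, 0], "jaw": 2.3}, {"translation": [0, 0, -0.18], "delta_rot": [0, 0, 0], "jaw": 2.3}, {"translation": [0, 0, -0.18], "delta_rot": [0, 0, 0], "jaw": 2.3}]'

```text
time: 22.25
tool_pos: [0.5076, 0.0929, 0.0514]
tool_rot: [0.001, 0.01, 1.0, -0.0]
contact_force: [-3.0, 0.1, 7.9]
gripper_width: 0.349
grasp_force: 60.6
```

```bash
python3 - <<'E'
from nest import *
from k import *
np.set_printoptions(precision=4,suppress=True)
s=state();print(s['tool_pos'],s['tool_rot'],s['contact_force'],s['ft_torque'])
f=snap('side','s11');w=cloud(f)
h=cv2.cvtColor(f['pixels'],cv2.COLOR_BGR2HSV).astype(int)
m=(h[...,1]<60)&(h[...,2]>90)
q=(w[...,1]<.079)&(w[...,1]>.066)&(w[...,0]<.56)&(w[...,0]>.45)&(w[...,2]>.03)&(w[...,2]<.06)
p=w[m&q];
for z in (.034,.038,.042,.046): 
    b=p[abs(p[:,2]-z)<.002];print(z,len(b),b.min(0) if len(b) else 0,b.max(0) if len(b) else 0)
o=w[mask(f,'orange',(235,250,305,295))];o=o[(o[:,2]>.0235)&(o[:,2]<.032)];print(pr(o))
E
```

```text
[0.5076 0.0929 0.0514] [ 0.0007  0.0102  0.9999 -0.0005] [-2.9745  0.0877  7.9162] [-0.1261  0.6558 -0.0146]
0.034 31 [0.4761 0.074  0.032 ] [0.5376 0.0782 0.0359]
0.038 33 [0.4758 0.0683 0.0364] [0.5386 0.0789 0.0397]
0.042 37 [0.4768 0.068  0.0402] [0.5385 0.0787 0.044 ]
0.046 32 [0.4769 0.0693 0.0442] [0.5377 0.079  0.0477]
(array([0.5062, 0.0911]), [0.0776, 0.0476])
```

Request:
send_rows --steps '[{"translation": [0, 0, -0.2], "delta_rot": [0, 0, 0], "jaw": 2.3}, {"translation": [0.05, 0.15, -0.2], "delta_rot": [0, 0, 0], "jaw": 2.3}, {"translation": [0.05, 0.2, -0.2], "delta_rot": [0, 0, 0], "jaw": 2.3}, {"translation": [0.05, 0.2, -0.1], "delta_rot": [0, 0, 0], "jaw": 2.3}, {"translation": [0.05, 0.2, 0], "delta_rot": [0, 0, 0], "jaw": 2.3}, {"translation": [0.05, 0.2, 0.1], "delta_rot": [0, 0, 0], "jaw": 2.3}, {"translation": [0.05, 0.2, 0.2], "delta_rot": [0, 0, 0], "jaw": 2.3}, {"translation": [0.05, 0.2, 0.2], "delta_rot": [0, 0, 0], "jaw": 2.3}]'

```text
time: 23.1
tool_pos: [0.5067, 0.0949, 0.0481]
tool_rot: [0.001, 0.01, 1.0, -0.0]
contact_force: [-1.0, 0.3, -0.4]
gripper_width: 0.346
grasp_force: 59.5
```

```bash
python3 - <<'E'
from k import *
s=state();print(s['tool_pos'],s['tool_rot'],s['contact_force'],s['ft_torque'])
F=s['contact_force'];T=s['ft_torque'];rz=-.2
print('contact x,y off',-(T[1]-rz*F[0])/F[2],(T[0]+rz*F[1])/F[2])
E
```

```text
[0.5067242  0.09487003 0.04808653] [ 7.49420741e-04  1.02353818e-02  9.99947253e-01 -4.07011268e-04] [-1.01980431  0.34827148 -0.36941261] [-0.02726459  0.05194894  0.01095311]
contact x,y off -0.41149630038231577 0.26235945032360436
```

The cap now enters the pocket with no force on the tool. I keep lowering it.

Request:
send_rows --steps '[{"translation": [0, 0, 0.08], "delta_rot": [0, 0, 0], "jaw": 2.3}, {"translation": [0, 0, 0.16], "delta_rot": [0, 0, 0], "jaw": 2.3}, {"translation": [0, 0, 0.24], "delta_rot": [0, 0, 0], "jaw": 2.3}, {"translation": [0, 0, 0.32], "delta_rot": [0, 0, 0], "jaw": 2.3}, {"translation": [0, 0, 0.38], "delta_rot": [0, 0, 0], "jaw": 2.3}, {"translation": [0, 0, 0.43], "delta_rot": [0, 0, 0], "jaw": 2.3}, {"translation": [0, 0, 0.48], "delta_rot": [0, 0, 0], "jaw": 2.3}, {"translation": [0, 0, 0.48], "delta_rot": [0, 0, 0], "jaw": 2.3}]'

```text
time: 23.9
tool_pos: [0.5069, 0.0949, 0.0437]
tool_rot: [0.001, 0.01, 1.0, -0.0]
contact_force: [-1.1, 0.2, 0.9]
gripper_width: 0.343
grasp_force: 59.7
```

```bash
python3 - <<'E'
from k import *
s=state();print(s['tool_pos'],s['tool_rot'],s['contact_force'],s['ft_torque'])
E
```

```text
[0.50689766 0.09491013 0.04367441] [ 9.12184894e-04  1.01997432e-02  9.99947475e-01 -4.24879768e-04] [-1.10180271  0.18247732  0.91132514] [-0.00026834  0.12528841 -0.0573345 ]
```

Just short of the floor or barely touching it; another 1.5 mm should confirm contact.

Request:
send_rows --steps '[{"translation": [0, 0, 0.03], "delta_rot": [0, 0, 0], "jaw": 2.3}, {"translation": [0, 0, 0.06], "delta_rot": [0, 0, 0], "jaw": 2.3}, {"translation": [0, 0, 0.09], "delta_rot": [0, 0, 0], "jaw": 2.3}, {"translation": [0, 0, 0.12], "delta_rot": [0, 0, 0], "jaw": 2.3}, {"translation": [0, 0, 0.14], "delta_rot": [0, 0, 0], "jaw": 2.3}, {"translation": [0, 0, 0.14], "delta_rot": [0, 0, 0], "jaw": 2.3}, {"translation": [0, 0, 0.14], "delta_rot": [0, 0, 0], "jaw": 2.3}, {"translation": [0, 0, 0.14], "delta_rot": [0, 0, 0], "jaw": 2.3}]'

```text
time: 24.7
tool_pos: [0.507, 0.0949, 0.0436]
tool_rot: [0.0, 0.01, 1.0, -0.0]
contact_force: [-6.3, -0.9, 10.9]
gripper_width: 0.347
grasp_force: 61.0
```

The cap is seated at 43.6 mm, exactly the expected floor height. I relieve the push and release.

Request:
send_rows --steps '[{"translation": [0, 0, -0.08], "delta_rot": [0, 0, 0], "jaw": 2.3}, {"translation": [0, 0, -0.12], "delta_rot": [0, 0, 0], "jaw": 2.8}, {"translation": [0, 0, -0.12], "delta_rot": [0, 0, 0], "jaw": 3.1}, {"translation": [0, 0, -0.12], "delta_rot": [0, 0, 0], "jaw": 3.3}, {"translation": [0, 0, -0.12], "delta_rot": [0, 0, 0], "jaw": 3.6}, {"translation": [0, 0, -0.12], "delta_rot": [0, 0, 0], "jaw": 4}, {"translation": [0, 0, -0.12], "delta_rot": [0, 0, 0], "jaw": 4.4}, {"translation": [0, 0, -0.12], "delta_rot": [0, 0, 0], "jaw": 4.6}]'

```text
time: 25.5
tool_pos: [0.5068, 0.0949, 0.0432]
tool_rot: [0.001, 0.01, 1.0, -0.0]
contact_force: [-1.2, -0.3, 0.9]
gripper_width: 0.536
grasp_force: 0.0
```

Request:
send_rows --steps '[{"translation": [0, 0, -0.5], "delta_rot": [0, 0, 0], "jaw": 4.6}, {"translation": [0, 0, -1.5], "delta_rot": [0, 0, 0], "jaw": 4.6}, {"translation": [0, 0, -3], "delta_rot": [0, 0, 0], "jaw": 4.6}, {"translation": [0.5, 0, -5], "delta_rot": [0, 0, 0], "jaw": 4.6}, {"translation": [2, 0, -7], "delta_rot": [0, 0, 0], "jaw": 4.6}, {"translation": [5, 0, -9], "delta_rot": [0, 0, 0], "jaw": 4.6}, {"translation": [8, 0, -11], "delta_rot": [0, 0, 0], "jaw": 4.6}, {"translation": [9, 0, -12], "delta_rot": [0, 0, 0], "jaw": 4.6}]'

```text
time: 26.3
tool_pos: [0.4159, 0.0971, 0.1663]
tool_rot: [0.003, 0.01, 1.0, -0.0]
contact_force: [0.2, -0.1, -0.5]
gripper_width: 0.538
grasp_force: 0.0
```

```bash
python3 - <<'E'
from nest import *
np.set_printoptions(precision=4,suppress=True)
s=state();print(s['tool_pos'],s['contact_force'])
f=snap('side','s12');w=cloud(f)
h=cv2.cvtColor(f['pixels'],cv2.COLOR_BGR2HSV).astype(int)
m=(h[...,1]<60)&(h[...,2]>110)
p=w[m&(w[...,0]>.45)&(w[...,0]<.56)&(w[...,1]>.06)&(w[...,1]<.13)&(w[...,2]>.03)&(w[...,2]<.08)]
t=p[p[:,2]>.044];print(len(p),np.percentile(p,[1,99],axis=0),'top z',np.median(t[:,2]),np.percentile(t[:,2],[10,90]))
c=np.c_[t[:,:2],np.ones(len(t))];print('tilt',np.linalg.lstsq(c,t[:,2],rcond=None)[0])
m=mask(f,'red',(300,130,360,165));print('bar',np.nanmedian(w[m],0))
cv2.imwrite('pics/s12c.png',cv2.resize(f['pixels'][120:320,200:400],None,fx=3,fy=3))
E
```

```text
[0.4159 0.0971 0.1663] [ 0.2477 -0.0935 -0.5078]
470 [[0.4763 0.0753 0.0305]
 [0.5368 0.1078 0.0504]] top z 0.0475421288796396 [0.0457 0.0492]
tilt [0.0003 0.02   0.0455]
bar [0.6393 0.0875 0.2543]
```

View pics/s12c.png

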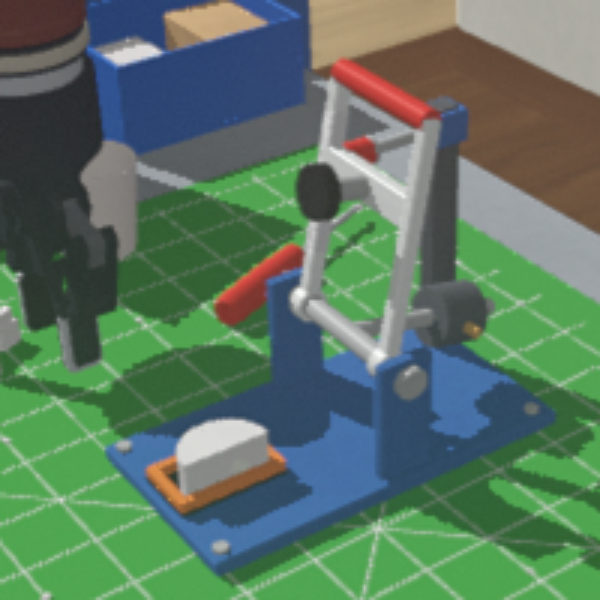

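The cap sits level inside the nest at crop (225,455), with its top at 47.5 mm against the expected 48 mm. The arm still rests on its bumper at (360,150), the bar hasn't moved, and the gripper is clear.

```bash
python3 -c "
from plant import *
print(job_done())"
```

```text
the job is handed in; nothing more can be done
None
```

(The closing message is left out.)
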